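# Set the coffee mill's grind wheel to the green mark

## Robot

A 6-joint arm with a two-finger parallel gripper is mounted at the origin on a cart in front of the work surface, level with it; the furniture and walls round the work are solid. World frame = base frame: x ahead of the robot, y to its left, z up, the work surface at z = 0. Lengths are in mm, angles in rad, forces in N, time in s.
With the tool pointing down it reaches from about 275 to 750 mm from the base axis. Payload 10.2 kg.
Tool frame: the origin (TCP) lies at the very end of the fingers, on their centre line; the grasp point (between the pads) lies 19 mm behind it; z points along the fingers, y is the line along which they close (so a half turn about z gives the same grasp; the last joint's range is limited). The gripper opens to 85 mm and grips with 20 to 120 N. Pads are 22 mm wide; open, the fingers measure 114 mm over their backs; the gripper's body (76 mm by 85 mm) begins 54 mm behind the grasp point. The pads swing forward as they close: fully open they stand 13 mm farther back than shut.
Start: joints at [1.123, 0.313, 1.498, -0, 1.331, -0.223], TCP at [117.041, 511.793, 196.794] pointing down, gripper open.
Joint ranges: [-2.94, 2.94], [-0.97, 2.17], [0.19, 2.56], [-1.23, 4.37], [0.02, 3.11], [-2.88, 2.88]. Speed limits (rad/s): [2.39, 2.39, 3.01, 3.14, 3.14, 3.14].

## Interface

Orientations are given as a unit quaternion [w, x, y, z].
In Python, from rig import * gives the robot as it stands. The module is installed in compiled form; this text tells all that it offers.
- The arm moves only by the shell command python3 -m crank 'ROWS' [FORCE]. ROWS is JSON, a list that holds one entry, the list of rows, each a list of 7 numbers: the shift along the tool's x, y, z in units of 25 mm (1.0 is 25 mm), then the turn, a rotation vector about the tool's x, y, z in units of 8 degrees (1.0 is 8 degrees), then the finger opening in mm, from 0 to 85.4. A call has exactly 8 rows; each row shifts and turns the commanded pose from where the row before left it, along the tool's axes as they then stand; what a row does not reach is not made up. A row lasts 1/10 s, in which the tool goes at most 50 mm and 8.59 degrees, less where a joint would pass 70% of its speed; a pose out of reach is approached as far as the arm can. A call is refused whole if a number of a shift passes 1 or a number of a turn 1, either way. A call with a gripper value outside its range is refused whole. The fingers move at their own pace and stop on an object; FORCE is the grip in N (left out, the last holds). Time passes only in rows, so rows that do not move let the fingers close, or fill a call up. It gives the time, the measured TCP pose, the force, the opening and the grip force at its end, in the units of the state.
- sense(): the state, without advancing time (a new reading comes with each control period).
- capture(name): name is "side" or "top" or "wrist"; returns the picture (400x640x3 uint8, blue, green, red); there is no depth.
- camera_model(name): a dict with "fx", "fy", "cx", "cy" (pixels), "k1" (the pictures are not rectified: a ray, as slopes to the right and down, at radius r is drawn at 1 + k1 r^2 times it, then the intrinsics apply), "world_from_camera" (4x4, takes a point from camera to world coordinates); the wrist camera has in their place "T_tool_cam" (4x4, takes a point from camera to tool coordinates, whose origin is the TCP and whose axes are the flange's). Camera axes: x right, y up, looking along -z (the intrinsics and any distortion apply to the point x, -y, -z); pixel columns grow to the right and rows downward; lengths in mm; the calibration is good to about 2 mm. A picture is of the moment at which its call begins: read the wrist's pose just before it. camera_model takes no time and is no camera call.
- finish_job(): hands the job in; it is judged then, once.
The state is a dict: "time_s": time; "joints": joint angles; "dq": joint speeds; "tau": joint torques, N m; "eef_pos": TCP position; "ee_rot": TCP orientation; "force": force on the tool from outside, world axes, zero at the start; "wrist_torque": the same for the moment, N m; "grip_width": opening from 0.0 (shut) to 1.0 (fully open); "grip_force": force on a finger pad.
Only numpy, scipy, OpenCV 4.12 (cv2) and the standard library are available. Lean on these libraries where they do the work, as an engineer would, in place of code of your own. Each camera call takes 0.05 s, during which the arm holds its last target. There are 200 camera calls.

## Task

Set the coffee mill's grind selector to the green mark: push the wheel straight down to its bottom so that the red pointer on its far rim is clear of the brass comb, turn it while it is down until the pointer is under the green stud, and ease it up by hand until the pointer is fully home in that notch. Do not force it: no hard push at the bottom, no turning against the comb, no letting it spring up; then let go, and leave the spice jar, the mug and the lemon where they stand.

Things in the scene. Friction and masses are not known exactly. Their poses are not given: they have to be found in the camera images.
- mill: Coffee mill, fixed on the worktop: white round housing, 136 mm diameter, with a round steel deck whose top is 79 mm above the origin. Origin: centre of the underside, on the vertical wheel axis. +x points away from the wooden drawer front, to the middle of the brass comb. Angles are about the axis from +x, anticlockwise from above positive.
- comb (a point): Middle of the brass comb's top, 113 mm above the underside, 52 mm from the axis. The comb arcs from -1.3 to +1.3 rad, 47.5 to 56.5 mm from the axis, its feet on the deck. Teeth hang from it, longer or shorter as the mill is adjusted. Gaps: a wide parking gap in the middle (pointer free +-0.27 rad) and 8.5 mm notches at -1.0, -0.6, +0.6, +1.0 rad, each with a stud above.
- plunger (a joint): How far the wheel is pushed down, m; 0 = up. Spring: 5 N at 0, plus 0.5 N per mm. The depth of the bottom differs from time to time, 6 to 16 mm, and is shown nowhere: there the wheel meets a firm seat (8 to 13 N from the spring) and further push bears on the seat. The pointer clears the teeth only in the last 1.5 mm. A steady push of 14 to 20 N holds it at the bottom.
- wheel (a joint): Turn of the wheel, rad: angle of the pointer from the mill's +x, anticlockwise seen from above positive; stops at +-1.2. Light friction (0.03 N m). Starts in the parking gap, between -0.2 and +0.2.
- grip_bar (a point): Centre of the wheel's grip bar, on the wheel axis: black bar 46 mm long, 14 mm thick, 30 mm tall, centre 159 mm above the mill's underside when the wheel is up. x runs along the bar, towards the pointer; z up. It stands on a 26 mm stem over the 84 mm black wheel; its underside is 26 mm above the studs' tops (118 mm) when up.
- pointer (a point): Top face of the red pointer (5 mm wide and tall) that sticks out of the wheel's rim, 52 mm from the axis, 104 mm above the mill's underside when up. The pointer has 1.7 mm of play each side in a notch.
- mark_green: Green stud, 11 mm diameter, 5 mm tall, on the comb's top above one notch, 52 mm from the axis: the wanted setting. Origin: centre of its underside. Which of the four notches it marks varies.
- mark_blue: Blue stud, as the green one, above another notch.
- mark_yellow: Yellow stud, as the green one, above another notch.
- mark_white: White stud, as the green one, above another notch.
- spice_jar: Glass spice jar with a green lid, 46 mm diameter, 106 mm tall, loose, standing near the mill; origin under its centre.
- mug: White mug, 82 mm diameter, 100 mm tall, loose, standing near the mill; origin under its centre.
- lemon: Yellow lemon, 71x53x51 mm, loose, lying near the mill; origin at its underside.
There are look-alikes about, which are no part of the job. What is meant by the mill is not purple or turquoise, and is the larger of those in its own colour.

How it is judged (in metres and radians):
On the way, in this order (a step that is already met when the one before it is completed fails the run):
1. the wheel is pushed down (4.2 mm or more) (value of joint plunger above 0.0042 m), for 0.1 s.
2. held down, the wheel is turned until the pointer is under the green stud (within 4 mm) (horizontal distance between pointer and mark_green below 0.004 m and value of joint plunger above 0.0035 m), for 0.05 s.
At the end, for the whole second after the job is handed in: The pointer stands under the green stud (within 4 mm horizontally) and the wheel is fully up (pushed down by less than 1.2 mm), so the pointer is seated in the green notch, and the gripper has let go (horizontal distance between pointer and mark_green below 0.004 m and value of joint plunger below 0.0012 m and contact force between the fingers and wheel below 0.2 N); the robot touches nothing.
It fails at once if the wheel or its pointer is forced against the comb or the seat with more than 18 N (contact force between wheel and mill above 18 N).
It fails at once if the wheel is let spring up: it rises faster than 0.15 m/s while still more than 3 mm down (velocity of joint plunger below -0.15 m/s and value of joint plunger above 0.003 m).
It fails at once if the spice jar is pushed or lifted more than 30 mm away (distance of spice_jar from where it was at the start of the episode above 0.03 m).
It fails at once if the mug is pushed or lifted more than 30 mm away (distance of mug from where it was at the start of the episode above 0.03 m).
It fails at once if the lemon is pushed or lifted more than 30 mm away (distance of lemon from where it was at the start of the episode above 0.03 m).
It also fails if it takes over 61 s, if anything falls off the work surface, if the arm or the gripper's body presses on something with over 40 N, if the wrist force passes 120 N, or if a joint passes its speed limit or range.

## Working session

There is one attempt and no reset: what is moved stays moved. The work goes in short steps, Python scripts to look and compute and a shell command to move; the robot and the scene stay as the last step left them, time stands still between calls to the robot, and variables do not carry over. Pictures are saved under pics/ and viewed, at most 10 in all, crops included, and the job is handed in when it is done.

```bash
mkdir -p pics; cat > h.py <<'E'
from rig import *
import numpy as np, cv2
def snap(n,f):
    s=sense(); im=capture(n); cv2.imwrite('pics/'+f+'.png',im); return s,im
E
python3 - <<'E'
from h import *
for n in("side","top","wrist"):
    s,im=snap(n,n+'0'); m=camera_model(n); print(n,{k:(np.round(v,3).tolist()) for k,v in m.items()})
s=sense();print(s)
a=cv2.imread('pics/side0.png');b=cv2.imread('pics/top0.png')
E
```

```text
side {'fx': 458.059, 'fy': 458.059, 'cx': 310.471, 'cy': 204.632, 'k1': -0.113, 'world_from_camera': [[0.945, 0.207, -0.253, 246.93], [-0.327, 0.581, -0.746, -888.858], [-0.008, 0.787, 0.617, 783.035], [0.0, 0.0, 0.0, 1.0]]}
top {'fx': 376.878, 'fy': 376.878, 'cx': 321.998, 'cy': 210.305, 'k1': 0.024, 'world_from_camera': [[-0.017, 0.998, -0.055, 465.896], [-1.0, -0.018, -0.017, -84.334], [-0.018, 0.055, 0.998, 1141.724], [0.0, 0.0, 0.0, 1.0]]}
wrist {'fx': 278.499, 'fy': 278.499, 'cx': 323.441, 'cy': 202.038, 'k1': -0.024, 'T_tool_cam': [[0.0, 0.962, 0.274, 69.119], [1.0, -0.0, 0.001, 0.749], [0.001, 0.274, -0.962, -177.037], [0.0, 0.0, 0.0, 1.0]]}
{'time_s': 0.15, 'joints': array([ 1.12257148e+00,  3.13310385e-01,  1.49823474e+00,  8.76300650e-06,
        1.33096479e+00, -2.23389762e-01]), 'dq': array([-0.0006877 , -0.00116941, -0.00194476,  0.0014972 ,  0.00056733,
        0.00087944]), 'tau': array([ 3.26149921e-04, -4.12369859e+01, -2.59796655e+01, -2.39779238e-04,
        3.19880841e-03, -2.59134248e-05]), 'eef_pos': array([116.95905376, 511.59490628, 196.38269711]), 'ee_rot': array([-1.55150646e-04,  1.12181931e-01,  9.93687579e-01, -4.31609815e-04]), 'force': array([-0.35441574,  0.65567493,  0.98869944]), 'wrist_torque': array([-0.08561338, -0.00920398,  0.03726509]), 'grip_force': 0.0, 'grip_width': 1.0024002848842168}
```

View pics/top0.png

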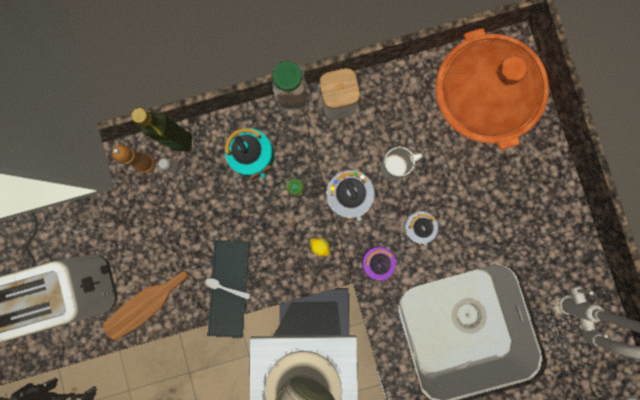

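View pics/side0.png

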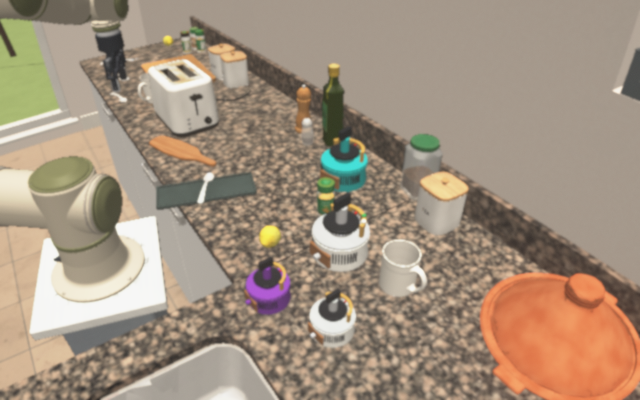

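Candidates in the top view: large white mill (350,194), small white mill (421,228), turquoise (248,152) and purple (380,264). By the description I choose the large white one, at side (341,238). The mug is at top (400,162), the jar at (295,187) and the lemon at (320,247). Next is a close crop to check.

```bash
python3 - <<'E'
import cv2,numpy as np
a=cv2.imread('pics/top0.png')[164:224,320:380];b=cv2.imread('pics/side0.png')[185:275,300:390]
cv2.imwrite('pics/c0.png',np.hstack([cv2.resize(a,(400,400),interpolation=2),cv2.resize(b,(400,400),interpolation=2)]))
E
```

```text
(no output)
```

View pics/c0.png

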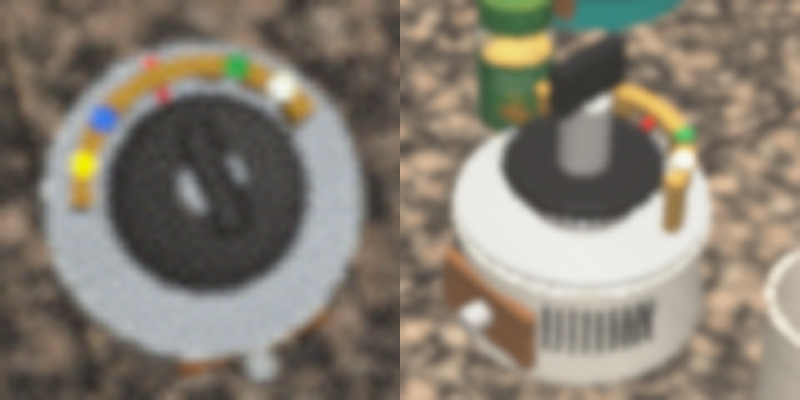

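The crop confirms it: brown drawer front, brass comb, and, anticlockwise from above, white (-1.0), green (-0.6), the gap with the red pointer, blue (+0.6) and yellow (+1.0). Next I measure the studs from both views.

```bash
cat >> h.py <<'E'
from scipy.spatial.transform import Rotation as R
def pose(s):
    q=s['ee_rot']; T=np.eye(4); T[:3,:3]=R.from_quat([q[1],q[2],q[3],q[0]]).as_matrix(); T[:3,3]=s['eef_pos']; return T
def camT(n,s=None):
    m=camera_model(n); return m, (np.array(m['world_from_camera']) if n!='wrist' else pose(s)@np.array(m['T_tool_cam']))
def ray(n,uv,s=None):
    m,T=camT(n,s); K=np.array([[m['fx'],0,m['cx']],[0,m['fy'],m['cy']],[0,0,1.]])
    p=cv2.undistortPoints(np.array([[uv]],float),K,np.array([m['k1'],0,0,0.]))[0,0]
    d=T[:3,:3]@np.array([p[0],-p[1],-1]); return T[:3,3],d/np.linalg.norm(d)
def proj(n,X,s=None):
    m,T=camT(n,s); c=T[:3,:3].T@(np.asarray(X,float)-T[:3,3]); a=np.array([c[0],-c[1]])/-c[2]; a=a*(1+m['k1']*(a@a))
    return np.array([m['fx']*a[0]+m['cx'],m['fy']*a[1]+m['cy']])
def onz(n,uv,z,s=None):
    o,d=ray(n,uv,s); return o+d*(z-o[2])/d[2]
def tri(rs):
    A=sum(np.eye(3)-np.outer(d,d) for o,d in rs); b=sum((np.eye(3)-np.outer(d,d))@o for o,d in rs)
    X=np.linalg.solve(A,b); return X,[np.linalg.norm(np.cross(X-o,d)) for o,d in rs]
HSV=dict(green=((45,110,60),(80,255,255)),blue=((105,110,80),(125,255,255)),yellow=((26,150,150),(34,255,255)),red=((0,150,90),(6,255,255)),red2=((174,150,90),(180,255,255)))
def blobs(im,c,box,amin=3):
    u0,v0,u1,v1=box; h=cv2.cvtColor(im[v0:v1,u0:u1],cv2.COLOR_BGR2HSV); m=cv2.inRange(h,*HSV[c])
    if c=='red': m|=cv2.inRange(h,*HSV['red2'])
    n,_,st,ce=cv2.connectedComponentsWithStats(m)
    return [(int(st[i,4]),(ce[i]+[u0,v0]).round(2).tolist()) for i in range(1,n) if st[i,4]>=amin]
E
python3 - <<'E'
from h import *
t=cv2.imread('pics/top0.png');s=cv2.imread('pics/side0.png')
for c in('green','blue','yellow','red'): print(c,blobs(t,c,(325,166,380,200)),blobs(s,c,(335,200,375,245)))
g=blobs(t,'green',(340,166,380,185))
gs=blobs(s,'green',(345,205,375,225))
if g and gs: print(tri([ray('top',max(g)[1]),ray('side',max(gs)[1])]))
w=(320+282*.15,164+85*.15)
for uv in [max(g)[1],w,(320+103*.15,164+119*.15),(320+84*.15,164+163*.15)]: print(onz('top',uv,121).round(1))
# wheel axis guess: wheel disc centre
print(onz('top',(320+207*.15,164+192*.15),110).round(1), onz('top',(320+212*.15,164+175*.15),174).round(1))
for uv,z in(((400,162),100),((295,187),106),((320,247),40)): print(onz('top',uv,z).round(0))
E
```

```text
green [(7, [355.14, 173.71])] [(9, [363.33, 215.11])]
blue [(8, [334.88, 181.12])] []
yellow [(9, [332.11, 188.33])] []
red [] [(4, [355.5, 212.5])]
(array([ 621.35646139, -159.73558474,  116.06502477]), [np.float64(0.5766791447059241), np.float64(0.5766791447060432)])
[ 620.1 -159.2  121. ]
[ 611.4 -178.4  121. ]
[ 598.8 -105.2  121. ]
[580.9 -97.1 121. ]
[ 569.2 -147.7  110. ] [ 569.4 -145.8  174. ]
[ 653. -286.  100.]
[589.   7. 106.]
[419. -58.  40.]
```

View pics/wrist0.png

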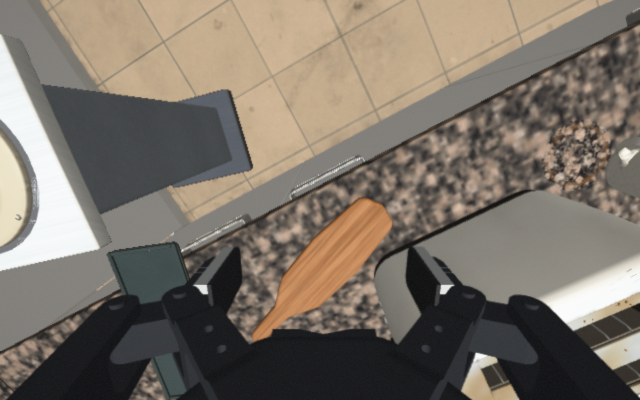

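The wrist view shows only the board (320,260) and the toaster, not the mill. The green stud triangulates to z 116 mm against about 120 expected, which is close enough. Now I move over the mill, raising first.

```bash
python3 -m crank '[[[-1,-0.87,-1,0,0,0,85],[-1,-0.87,-1,0,0,0,85],[-1,-0.87,-1,0,0,0,85],[-1,-0.87,-1,0,0,0,85],[-1,-0.87,0,0,0,0,85],[-1,-0.87,0,0,0,0,85],[-1,-0.87,0,0,0,0,85],[-1,-0.87,0,0,0,0,85]]]'
python3 -m crank '[[[-1,-0.87,0,0,0,0,85],[-1,-0.87,0,0,0,0,85],[-1,-0.87,0,0,0,0,85],[-1,-0.87,0,0,0,0,85],[-1,-0.87,0,0,0,0,85],[-1,-0.87,0,0,0,0,85],[-1,-0.87,0,0,0,0,85],[-1,-0.87,0,0,0,0,85]]]'
python3 -m crank '[[[-1,-0.87,0,0,0,0,85],[-1,-0.87,0,0,0,0,85],[-1,-0.87,0,0,0,0,85],[-1,-0.87,0,0,0,0,85],[-1,-0.87,0,0,0,0,85],[-1,-0.87,0,0,0,0,85],[-1,-0.87,0,0,0,0,85],[-1,-0.87,0,0,0,0,85]]]'
python3 -m crank '[[[0,0,0,0,0,-1,85],[0,0,0,0,0,-1,85],[0,0,0,0,0,-1,85],[0,0,0,0,0,-1,85],[0,0,0,0,0,-0.5,85],[0,0,0,0,0,0,85],[0,0,0,0,0,0,85],[0,0,0,0,0,0,85]]]'
python3 - <<'E'
from h import *
s,im=snap('wrist','w1'); np.save('s1',s,allow_pickle=True); print(s['force'],s['joints'].round(2),pose(s).round(3))
E
```

```text
time_s: 0.95
eef_pos: [273.7, 296.4, 296.7]
ee_rot: [-0.0, 0.112, 0.994, -0.0]
force: [0.2, 0.1, -0.3]
grip_width: 0.996
grip_force: 0.0
time_s: 1.75
eef_pos: [429.9, 82.1, 296.7]
ee_rot: [-0.0, 0.112, 0.994, 0.0]
force: [0.5, 0.4, 0.4]
grip_width: 0.993
grip_force: 0.0
time_s: 2.55
eef_pos: [586.2, -132.0, 296.4]
ee_rot: [-0.0, 0.112, 0.994, 0.0]
force: [1.2, -0.5, 0.2]
grip_width: 0.995
grip_force: 0.0
time_s: 3.35
eef_pos: [585.6, -130.8, 296.7]
ee_rot: [-0.0, -0.2, 0.98, 0.0]
force: [-0.4, 0.8, 0.4]
grip_width: 0.996
grip_force: 0.0
[-0.43735587  0.75059363  0.3795122 ] [-0.41  0.45  1.05 -0.    1.64 -2.39] [[-9.20000e-01 -3.91000e-01 -0.00000e+00  5.85571e+02]
 [-3.91000e-01  9.20000e-01  0.00000e+00 -1.30785e+02]
 [ 0.00000e+00  0.00000e+00 -1.00000e+00  2.96676e+02]
 [ 0.00000e+00  0.00000e+00  0.00000e+00  1.00000e+00]]
```

View pics/w1.png

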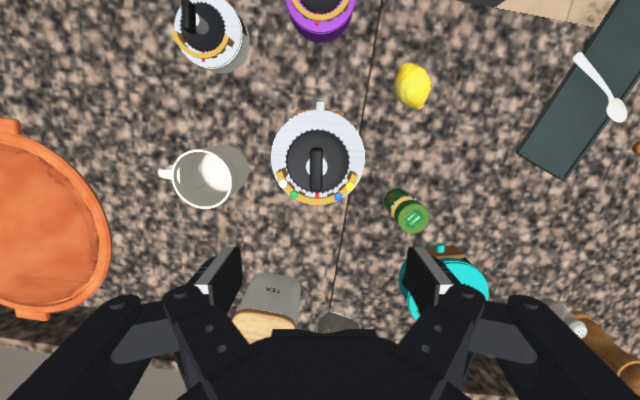

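The mill is at (317,158), with green (293,195), blue (338,197), yellow (350,185) and white (282,183). The bar runs down from (316,148) to (317,192), and the pointer is near (318,196). I go lower for a second, closer view.

```bash
python3 -m crank '[[[-0.8,0,0.8,0,0,0,85],[-0.8,0,0.8,0,0,0,85],[-0.8,0,0.8,0,0,0,85],[0,0,0,0,0,0,85],[0,0,0,0,0,0,85],[0,0,0,0,0,0,85],[0,0,0,0,0,0,85],[0,0,0,0,0,0,85]]]'
python3 - <<'E'
from h import *
s2,b=snap('wrist','w2'); np.save('s2',s2,allow_pickle=True)
s1=np.load('s1.npy',allow_pickle=True).item(); a=cv2.imread('pics/w1.png')
T=pose(s2);print(T.round(3)[:3,3],proj('wrist',[569,-147,120],s2))
c=proj('wrist',[580,-140,120],s2).astype(int); box=(c[0]-70,max(c[1]-80,0),c[0]+70,c[1]+80)
P={}
for k in('green','blue','yellow','red'):
    A=blobs(a,k,(270,140,365,210)); B=blobs(b,k,box,6); print(k,A,B)
    if A and B:
        X,e=tri([ray('wrist',max(A)[1],s1),ray('wrist',max(B)[1],s2)]); P[k]=X; print(X.round(1),np.round(e,1), onz('wrist',max(B)[1],121,s2).round(1))
cv2.imwrite('pics/c2.png',cv2.resize(b[box[1]:box[3],box[0]:box[2]],None,fx=3.5,fy=3.5,interpolation=2)); print(box)
E
```

```text
time_s: 4.2
eef_pos: [640.6, -107.6, 237.7]
ee_rot: [0.001, -0.2, 0.98, -0.0]
force: [0.7, 0.1, 0.2]
grip_width: 0.991
grip_force: 0.0
[ 640.618 -107.584  237.747] [315.24152249 109.9272241 ]
green [(46, [293.61, 194.24])] [(74, [286.61, 153.53])]
[ 621.9 -158.3  114.5] [0. 0.] [ 620.9 -157.8  121. ]
blue [(47, [337.96, 196.43])] [(68, [341.56, 156.19])]
[ 601.3 -103.1  115.8] [0.2 0.2] [ 600.9 -103.8  121. ]
yellow [(45, [349.09, 185.67])] [(72, [356.03, 142.31])]
[582.1 -95.3 115.8] [0.1 0.1] [581.9 -95.8 121. ]
red [(14, [316.93, 195.14])] [(22, [315.5, 155.73])]
[ 612.8 -128.7  106.9] [0.1 0.1] [ 611.2 -129.1  121. ]
(np.int64(247), np.int64(43), np.int64(387), np.int64(203))
```

View pics/c2.png

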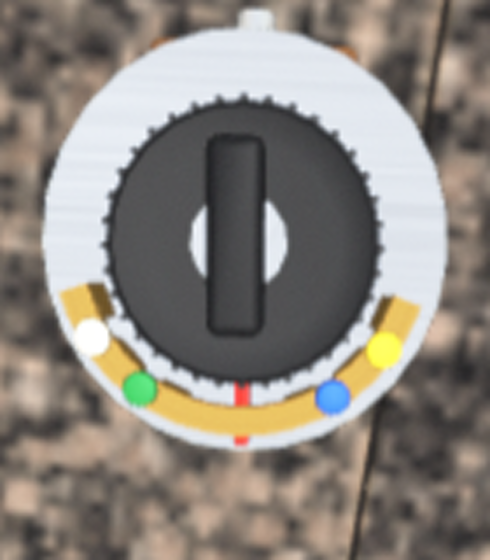

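This view shows the bar along the line from (315,82) to (315,138), nearly in line with the image columns, and the red pointer at (316,157). Green is left of it at (287,154). Now I compute the axis, the bar and the corrections.

```bash
python3 - <<'E'
from h import *
from scipy.optimize import least_squares
s=np.load('s2.npy',allow_pickle=True).item()
px=lambda x,y:(247+x/3.5-.36,43+y/3.5-.36)
P=[onz('wrist',q,121,s)[:2] for q in((286.61,153.53),(341.56,156.19),(356.03,142.31),px(92,336))]
an=np.array([-.6,.6,1,-1]); 
f=lambda p:np.concatenate([P[i]-p[:2]-52*np.array([np.cos(p[2]+an[i]),np.sin(p[2]+an[i])]) for i in range(4)])
r=least_squares(f,[570,-146,.35]); a=r.x; print('axis,yaw',a.round(3),'res',f(a).round(1))
for q in(px(241,398),px(241,440)):
    d=onz('wrist',q,104,s)[:2]-a[:2]; print('ptr',np.hypot(*d).round(1),np.arctan2(d[1],d[0])-a[2])
e=[onz('wrist',px(*q),174,s)[:2] for q in((236,136),(236,332))]; d=e[1]-e[0]; print('bar',np.round(e,1),(e[0]+e[1])/2,np.hypot(*d),np.arctan2(d[1],d[0])-a[2])
w=[onz('wrist',px(*q),174,s)[:2] for q in((209,235),(263,235))];print('w',np.hypot(*(w[1]-w[0])))
T=pose(s);print('tool x yaw+pi',np.arctan2(-T[1,0],-T[0,0])-a[2]); print('axis in tool',T[:3,:3].T@(np.array([a[0],a[1],142])-T[:3,3])/25)
E
```

```text
axis,yaw [ 5.70730e+02 -1.45864e+02  3.58000e-01] res [-0.3  0.5  0.3 -0.5  0.3 -0.8 -0.2  0.7]
ptr 46.4 0.024645871745969272
ptr 59.8 0.027428384354578617
bar [[ 550.7 -153.9]
 [ 591.4 -137. ]] [ 571.02349163 -145.47087333] 44.038950035377376 0.03601265140938115
w 12.702715761640755
tool x yaw+pi 0.044479912454024384
axis in tool [ 3.17566276 -0.30880913  3.82717479]
```

```bash
python3 -m crank '[[[0.8,-0.08,0,0,0,0.1,50],[0.8,-0.08,0,0,0,0,50],[0.8,-0.08,0,0,0,0,50],[0.78,-0.07,0,0,0,0,50],[0,0,0.6,0,0,0,50],[0,0,0.6,0,0,0,50],[0,0,0,0,0,0,50],[0,0,0,0,0,0,50]]]'
python3 - <<'E'
from h import *
s,im=snap('wrist','w3'); T=pose(s); print(T[:3].round(3)); 
print('axis in tool',T[:3,:3].T@(np.array([570.8,-145.8,142])-T[:3,3])/25)
cv2.imwrite('pics/c3.png',cv2.resize(im[0:300,150:500],None,fx=2,fy=2))
E
```

```text
time_s: 5.05
eef_pos: [570.4, -145.0, 207.4]
ee_rot: [0.0, -0.194, 0.981, -0.0]
force: [-0.0, 1.0, 0.6]
grip_width: 0.586
grip_force: 0.0
[[-9.25000e-01 -3.80000e-01  0.00000e+00  5.70394e+02]
 [-3.80000e-01  9.25000e-01 -0.00000e+00 -1.44956e+02]
 [-0.00000e+00 -0.00000e+00 -1.00000e+00  2.07446e+02]]
axis in tool [-1.30008398e-03 -3.63027188e-02  2.61784071e+00]
```

View pics/c3.png

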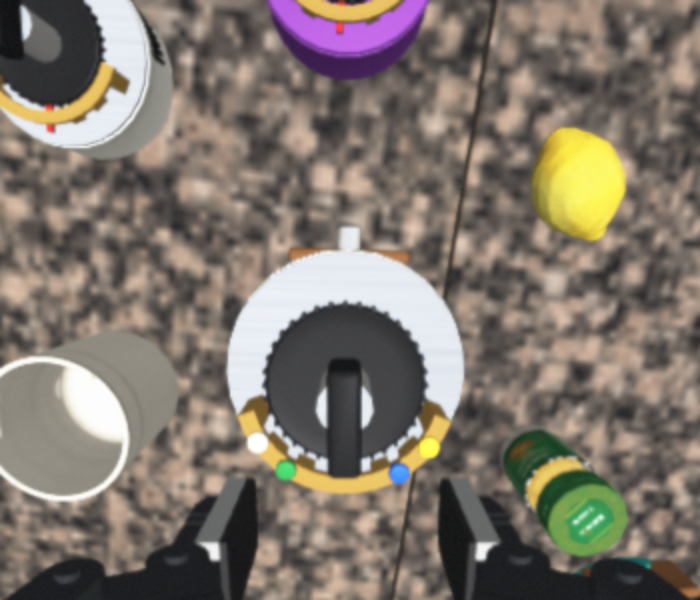

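The bar (345,415 in the crop) is centred between the fingers (258 to 440), and the mug, jar and lemon are clear. Descending.

```bash
python3 -m crank '[[[0,-0.03,0.6,0,0,0,50],[0,0,0.6,0,0,0,50],[0,0,0.6,0,0,0,50],[0,0,0.5,0,0,0,50],[0,0,0.3,0,0,0,50],[0,0,0,0,0,0,50],[0,0,0,0,0,0,50],[0,0,0,0,0,0,50]]]' 40 && python3 -m crank '[[[0,0,0,0,0,0,35],[0,0,0,0,0,0,25],[0,0,0,0,0,0,20],[0,0,0,0,0,0,15],[0,0,0,0,0,0,8],[0,0,0,0,0,0,5],[0,0,0,0,0,0,5],[0,0,0,0,0,0,5]]]' 40
python3 -m crank '[[[0,0,0,0,0,0,5],[0,0,0,0,0,0,5],[0,0,0,0,0,0,5],[0,0,0,0,0,0,5],[0,0,0,0,0,0,5],[0,0,0,0,0,0,5],[0,0,0,0,0,0,5],[0,0,0,0,0,0,5]]]'
```

```text
time_s: 5.9
eef_pos: [571.0, -145.7, 142.6]
ee_rot: [0.001, -0.194, 0.981, -0.0]
force: [-0.5, 0.4, -0.8]
grip_width: 0.581
grip_force: 0.0
time_s: 6.7
eef_pos: [570.6, -145.6, 141.8]
ee_rot: [-0.0, -0.194, 0.981, 0.0]
force: [0.6, 0.0, 0.1]
grip_width: 0.059
grip_force: 0.0
time_s: 7.5
eef_pos: [570.6, -145.6, 141.8]
ee_rot: [0.0, -0.194, 0.981, -0.0]
force: [-0.2, -0.1, 0.3]
grip_width: 0.057
grip_force: 0.0
```

The fingers closed to 5 mm with no force, so the bar isn't between them. I look.

```bash
python3 - <<'E'
from h import *
s,im=snap('wrist','w4'); _,sd=snap('side','s4')
a=cv2.resize(im[0:300,170:470],(500,500)); b=cv2.resize(sd[130:290,250:346+64],(500,500))
cv2.imwrite('pics/c4.png',cv2.resize(np.hstack([a,b]),(800,400)))
print(proj('side',[570.7,-145.8,142]),proj('side',[570.7,-145.8,174]))
E
```

```text
[340.70925376 207.34142553] [341.18667492 195.99025086]
```

View pics/c4.png

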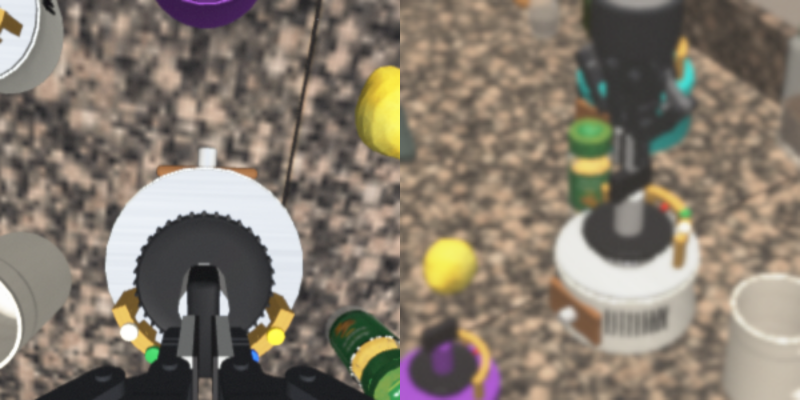

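The fingers appear to straddle the bar, yet the opening reads 5 mm. I triangulate the bar's near end from the three wrist views to check its height.

```bash
python3 - <<'E'
from h import *
s2=np.load('s2.npy',allow_pickle=True).item(); s4=sense()
import copy
s3=copy.deepcopy(s4); s3['eef_pos']=np.array([570.394,-144.956,207.446])
px=lambda x,y:(247+x/3.5-.36,43+y/3.5-.36)
n2=px(236,136);n3=(150+344/2,360/2);n4=(170+204*.75,263*.75)
f2=px(236,332);f3=(150+345/2,474/2)
print('near end',tri([ray('wrist',n2,s2),ray('wrist',n3,s3),ray('wrist',n4,s4)]))
print('near end 23',tri([ray('wrist',n2,s2),ray('wrist',n3,s3)]))
print('far end',tri([ray('wrist',f2,s2),ray('wrist',f3,s3)]))
for k in s4:
    if k in('grip_width','grip_force','force','wrist_torque'):print(k,s4[k])
im=cv2.imread('pics/w4.png')[:, :]; g=cv2.cvtColor(im,cv2.COLOR_BGR2GRAY)
for v in(200,210,220,240,255,270): print(v,g[v,285:365:2].tolist())
E
```

```text
near end (array([ 548.58886001, -155.01837917,  154.80320305]), [np.float64(0.4818802662071281), np.float64(1.327391068750809), np.float64(1.2234236984164726)])
near end 23 (array([ 549.01891987, -154.94825039,  159.50663321]), [np.float64(0.1884697481206866), np.float64(0.18846974812079803)])
far end (array([ 591.55579558, -136.95353326,  169.62905144]), [np.float64(0.11028597550591003), np.float64(0.1102859755057965)])
force [-0.25349797 -0.29186781  0.21248574]
wrist_torque [ 0.02244787 -0.04813063 -0.02719738]
grip_force 0.0
grip_width 0.05684593338444072
200 [63, 62, 62, 62, 62, 63, 62, 62, 62, 63, 64, 62, 61, 64, 38, 27, 21, 22, 23, 23, 23, 24, 25, 35, 74, 65, 63, 64, 63, 62, 64, 63, 64, 62, 63, 64, 63, 61, 59, 57]
210 [63, 63, 64, 64, 61, 65, 62, 64, 63, 65, 63, 89, 102, 38, 24, 25, 22, 24, 27, 28, 25, 24, 22, 24, 34, 108, 109, 69, 63, 65, 64, 64, 63, 65, 64, 63, 63, 64, 63, 61]
220 [64, 63, 63, 64, 62, 64, 62, 63, 63, 64, 90, 136, 227, 43, 44, 51, 53, 55, 57, 59, 62, 64, 65, 52, 44, 191, 178, 106, 66, 63, 65, 64, 65, 63, 63, 64, 64, 63, 63, 62]
240 [62, 77, 76, 74, 73, 70, 69, 67, 65, 63, 71, 104, 105, 104, 105, 98, 26, 40, 54, 58, 60, 58, 29, 50, 104, 105, 105, 105, 85, 64, 65, 66, 65, 64, 63, 63, 63, 60, 55, 197]
255 [97, 196, 235, 120, 37, 37, 38, 39, 37, 49, 103, 106, 105, 104, 105, 50, 27, 41, 56, 55, 56, 53, 27, 28, 100, 104, 104, 105, 104, 84, 43, 43, 42, 42, 41, 44, 84, 86, 87, 137]
270 [128, 53, 30, 31, 31, 30, 30, 31, 30, 31, 30, 37, 99, 227, 239, 82, 72, 37, 51, 50, 52, 50, 39, 77, 159, 244, 156, 51, 30, 29, 30, 32, 30, 32, 31, 30, 29, 36, 84, 130]
```

```bash
python3 - <<'E'
from h import *
for p in([591.5,-137,174],[591.5,-137,144],[549.5,-154.5,174],[549.5,-154.5,144]): print(p,proj('side',p).round(1),'c0:',((proj('side',p)-[300,185])/.225+[400,0]).round(0))
w=cv2.imread('pics/w4.png')[180:310,258:388]; d=cv2.imread('pics/side0.png')[185:245,310:370];e=cv2.imread('pics/s4.png')[165:225,310:370]
r=lambda x,n:cv2.resize(x,(n,n),interpolation=2)
cv2.imwrite('pics/c5.png',np.hstack([r(w,520),np.vstack([r(d,260),r(e,260)])]))
E
```

```text
[591.5, -137, 174] [348.3 191.9] c0: [615.  31.]
[591.5, -137, 144] [347.8 202.5] c0: [612.  78.]
[549.5, -154.5, 174] [333.7 200.2] c0: [550.  68.]
[549.5, -154.5, 144] [333.4 210.9] c0: [548. 115.]
```

View pics/c5.png

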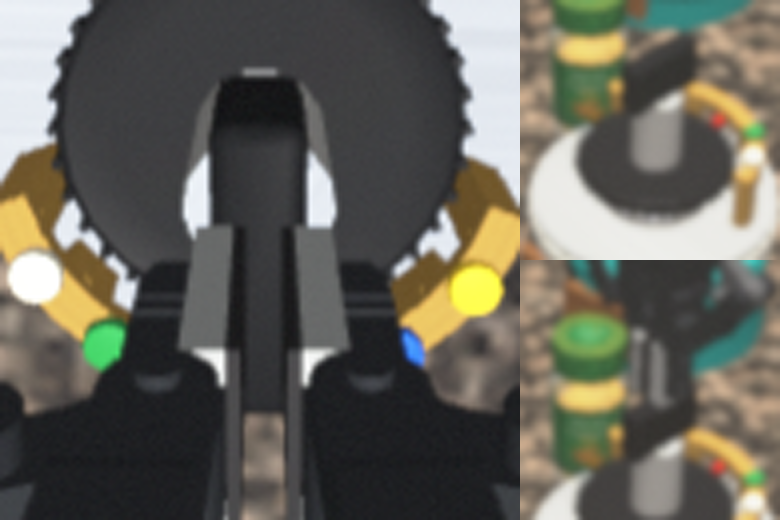

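The close view shows the fingertips standing above the bar, not around it. From the finger gap of 91 px at 50 mm opening, the visible finger ends lie about 36 mm behind the reported TCP. I open and lower in small, force-checked steps.

```bash
python3 -m crank '[[[0,0,0,0,0,0,40],[0,0,0,0,0,0,40],[0,0,0,0,0,0,40],[0,0,0,0,0,0,40],[0,0,0.2,0,0,0,40],[0,0,0.2,0,0,0,40],[0,0,0,0,0,0,40],[0,0,0,0,0,0,40]]]'
python3 -m crank '[[[0,0,0.1,0,0,0,40],[0,0,0.1,0,0,0,40],[0,0,0.1,0,0,0,40],[0,0,0.1,0,0,0,40],[0,0,0,0,0,0,40],[0,0,0,0,0,0,40],[0,0,0,0,0,0,40],[0,0,0,0,0,0,40]]]'
python3 - <<'E'
from h import *
s,im=snap('wrist','w5'); T=pose(s);print(T[:3,3])
g=cv2.cvtColor(im,cv2.COLOR_BGR2GRAY)
for v in(215,225,232,240,250,262): print(v,g[v,260:388:3].tolist())
E
```

```text
time_s: 8.4
eef_pos: [570.5, -145.5, 131.6]
ee_rot: [-0.0, -0.194, 0.981, 0.0]
force: [-0.7, -0.3, -0.7]
grip_width: 0.468
grip_force: 0.0
time_s: 9.2
eef_pos: [570.7, -145.6, 121.9]
ee_rot: [0.0, -0.194, 0.981, -0.0]
force: [0.4, 0.1, -0.3]
grip_width: 0.467
grip_force: 0.0
[ 570.65588282 -145.60820506  121.93440299]
215 [236, 236, 227, 50, 62, 61, 59, 60, 60, 59, 62, 60, 60, 61, 60, 64, 103, 26, 19, 23, 21, 22, 25, 24, 20, 84, 107, 61, 61, 61, 63, 61, 62, 62, 60, 61, 58, 56, 53, 53, 232, 233, 233]
225 [153, 100, 89, 46, 64, 63, 62, 61, 61, 62, 60, 58, 61, 59, 61, 100, 82, 34, 38, 37, 38, 39, 39, 39, 36, 34, 112, 85, 62, 63, 64, 61, 61, 63, 63, 60, 58, 57, 56, 77, 235, 235, 235]
232 [89, 92, 89, 52, 69, 65, 65, 62, 62, 61, 59, 61, 61, 59, 68, 156, 150, 43, 49, 53, 57, 55, 59, 60, 53, 55, 234, 108, 63, 62, 61, 61, 60, 61, 60, 61, 59, 57, 51, 73, 84, 90, 92]
240 [98, 89, 93, 96, 159, 106, 107, 101, 26, 44, 60, 61, 59, 61, 223, 238, 148, 42, 50, 52, 54, 56, 59, 61, 53, 52, 234, 237, 78, 61, 62, 62, 63, 60, 27, 70, 106, 105, 99, 80, 81, 81, 93]
250 [56, 30, 29, 102, 106, 106, 91, 27, 27, 35, 69, 67, 64, 63, 110, 238, 183, 40, 50, 52, 55, 57, 58, 59, 49, 69, 238, 230, 62, 62, 63, 63, 63, 58, 27, 22, 47, 106, 106, 105, 43, 30, 39]
262 [31, 93, 106, 105, 106, 36, 28, 25, 27, 53, 234, 151, 68, 78, 77, 75, 63, 42, 48, 51, 53, 56, 56, 56, 46, 39, 69, 68, 69, 68, 53, 206, 230, 71, 23, 25, 22, 31, 103, 105, 105, 102, 31]
```

```bash
python3 -m crank '[[[0,0,0.1,0,0,0,40],[0,0,0.1,0,0,0,40],[0,0,0.1,0,0,0,40],[0,0,0,0,0,0,40],[0,0,0,0,0,0,40],[0,0,0,0,0,0,30],[0,0,0,0,0,0,25],[0,0,0,0,0,0,20]]]' 40
python3 -m crank '[[[0,0,0,0,0,0,16],[0,0,0,0,0,0,13],[0,0,0,0,0,0,10],[0,0,0,0,0,0,8],[0,0,0,0,0,0,6],[0,0,0,0,0,0,4],[0,0,0,0,0,0,4],[0,0,0,0,0,0,4]]]'
```

```text
time_s: 10.05
eef_pos: [570.6, -145.6, 114.4]
ee_rot: [0.0, -0.194, 0.981, -0.0]
force: [-0.7, -0.4, -0.3]
grip_width: 0.237
grip_force: 0.0
time_s: 10.85
eef_pos: [570.8, -145.8, 114.5]
ee_rot: [0.0, -0.194, 0.981, -0.0]
force: [0.5, -4.2, 1.8]
grip_width: 0.153
grip_force: 40.6
```

Gripped: 13 mm opening at 40 N. Now I push down gently, watching the force.

```bash
python3 -m crank '[[[0,-0.04,0.04,0,0,0,4],[0,0,0.04,0,0,0,4],[0,0,0.04,0,0,0,4],[0,0,0.04,0,0,0,4],[0,0,0,0,0,0,4],[0,0,0,0,0,0,4],[0,0,0,0,0,0,4],[0,0,0,0,0,0,4]]]'
python3 -c "
from h import *
print([sense()['force'].round(1).tolist()])"
```

```text
time_s: 11.65
eef_pos: [570.9, -146.1, 110.4]
ee_rot: [-0.0, -0.194, 0.981, 0.0]
force: [-0.5, -0.5, 4.9]
grip_width: 0.159
grip_force: 41.2
[[-0.5, -0.5, 4.9]]
```

```bash
python3 -m crank '[[[0,0,0.04,0,0,0,4],[0,0,0.04,0,0,0,4],[0,0,0,0,0,0,4],[0,0,0,0,0,0,4],[0,0,0,0,0,0,4],[0,0,0,0,0,0,4],[0,0,0,0,0,0,4],[0,0,0,0,0,0,4]]]'
```

```text
time_s: 12.45
eef_pos: [570.9, -146.1, 108.5]
ee_rot: [-0.0, -0.194, 0.981, 0.0]
force: [-1.1, -0.5, 7.0]
grip_width: 0.155
grip_force: 41.3
```

```bash
python3 -m crank '[[[0,0,0.02,0,0,0,4],[0,0,0.02,0,0,0,4],[0,0,0,0,0,0,4],[0,0,0,0,0,0,4],[0,0,0,0,0,0,4],[0,0,0,0,0,0,4],[0,0,0,0,0,0,4],[0,0,0,0,0,0,4]]]'
```

```text
time_s: 13.25
eef_pos: [570.9, -146.1, 107.6]
ee_rot: [-0.0, -0.194, 0.981, 0.0]
force: [-1.9, 0.2, 6.7]
grip_width: 0.155
grip_force: 41.4
```

```bash
python3 -m crank '[[[0,0,0.02,0,0,0,4],[0,0,0.02,0,0,0,4],[0,0,0,0,0,0,4],[0,0,0,0,0,0,4],[0,0,0,0,0,0,4],[0,0,0,0,0,0,4],[0,0,0,0,0,0,4],[0,0,0,0,0,0,4]]]'
```

```text
time_s: 14.05
eef_pos: [570.9, -146.1, 106.7]
ee_rot: [0.0, -0.194, 0.981, 0.0]
force: [-1.9, 0.6, 6.6]
grip_width: 0.157
grip_force: 41.4
```

```bash
python3 -m crank '[[[0,0,0.02,0,0,0,4],[0,0,0.02,0,0,0,4],[0,0,0,0,0,0,4],[0,0,0,0,0,0,4],[0,0,0,0,0,0,4],[0,0,0,0,0,0,4],[0,0,0,0,0,0,4],[0,0,0,0,0,0,4]]]'
```

```text
time_s: 14.85
eef_pos: [570.9, -146.1, 105.7]
ee_rot: [0.0, -0.194, 0.981, 0.0]
force: [-2.1, 0.2, 7.7]
grip_width: 0.155
grip_force: 41.5
```

```bash
python3 -m crank '[[[0,0,0.02,0,0,0,4],[0,0,0.02,0,0,0,4],[0,0,0,0,0,0,4],[0,0,0,0,0,0,4],[0,0,0,0,0,0,4],[0,0,0,0,0,0,4],[0,0,0,0,0,0,4],[0,0,0,0,0,0,4]]]'
```

```text
time_s: 15.65
eef_pos: [570.9, -146.1, 104.8]
ee_rot: [0.0, -0.194, 0.981, 0.0]
force: [-2.0, 1.0, 8.8]
grip_width: 0.153
grip_force: 41.6
```

```bash
python3 -m crank '[[[0,0,0.02,0,0,0,4],[0,0,0.02,0,0,0,4],[0,0,0,0,0,0,4],[0,0,0,0,0,0,4],[0,0,0,0,0,0,4],[0,0,0,0,0,0,4],[0,0,0,0,0,0,4],[0,0,0,0,0,0,4]]]'
```

```text
time_s: 16.45
eef_pos: [571.0, -146.1, 104.0]
ee_rot: [0.0, -0.194, 0.981, 0.0]
force: [-1.9, 0.6, 9.7]
grip_width: 0.16
grip_force: 41.8
```

```bash
python3 -m crank '[[[0,0,0.02,0,0,0,4],[0,0,0.01,0,0,0,4],[0,0,0,0,0,0,4],[0,0,0,0,0,0,4],[0,0,0,0,0,0,4],[0,0,0,0,0,0,4],[0,0,0,0,0,0,4],[0,0,0,0,0,0,4]]]'; python3 -c "
from h import *
print([(capture('top'),sense()['force'].round(1).tolist())[1] for i in range(4)])"
```

```text
time_s: 17.25
eef_pos: [571.0, -146.2, 104.0]
ee_rot: [0.0, -0.194, 0.981, -0.0]
force: [-5.0, 1.3, 15.5]
grip_width: 0.153
grip_force: 42.6
[[-3.8, 1.0, 14.7], [-3.9, 0.3, 14.6], [-4.8, 1.4, 14.1], [-4.7, 1.5, 14.1]]
```

Bottom found: TCP stopped at 104.0 mm, about 14.5 N. I turn the first part while down.

```bash
python3 -m crank '[[[0,0,0,0,0,0.3,4],[0,0,0,0,0,0.3,4],[0,0,0,0,0,0.3,4],[0,0,0,0,0,0.3,4],[0,0,0,0,0,0.3,4],[0,0,0,0,0,0,4],[0,0,0,0,0,0,4],[0,0,0,0,0,0,4]]]'; python3 -c "
from h import *
s=sense();print(s['wrist_torque'],np.arctan2(*(-pose(s)[[1,0],0]))-.358)"
```

```text
time_s: 18.25
eef_pos: [571.0, -146.2, 104.0]
ee_rot: [0.0, -0.09, 0.996, 0.0]
force: [-4.1, 2.3, 15.1]
grip_width: 0.154
grip_force: 42.5
[ 0.34848914  0.82365348 -0.05815848] -0.177784438255019
```

```bash
python3 -m crank '[[[0,0,0,0,0,0.5,4],[0,0,0,0,0,0.5,4],[0,0,0,0,0,0.5,4],[0,0,0,0,0,0.5,4],[0,0,0,0,0,0.5,4],[0,0,0,0,0,0.5,4],[0,0,0,0,0,0,4],[0,0,0,0,0,0,4]]]'; python3 - <<'E'
from h import *
s,im=snap('wrist','w6');print(s['wrist_torque'],np.arctan2(*(-pose(s)[[1,0],0]))-.358)
c=proj('wrist',[621,-158,118],s);print('green expected',c)
for k in('green','red'): print(k,blobs(im,k,(200,120,450,330),3))
_,t=snap('top','t6');_,d=snap('side','s6')
print(blobs(t,'red',(325,166,380,200)),blobs(d,'red',(335,195,375,245)),blobs(d,'green',(345,205,375,225)))
E
```

```text
time_s: 19.05
eef_pos: [571.1, -146.2, 104.0]
ee_rot: [0.0, 0.119, 0.993, 0.0]
force: [-4.5, 1.0, 14.7]
grip_width: 0.159
grip_force: 42.5
[ 0.33781638  0.79733722 -0.10848603] -0.5968102534476915
green expected [322.97777253 306.06188472]
green []
red []
[] [] [(9, [363.33, 215.11])]
```

The tool stands at -0.597 rad. The red pointer isn't visible because the gripper and comb hide it. I ease up slowly, checking for tooth contact.

```bash
python3 -m crank '[[[0,0,-0.03,0,0,0,4],[0,0,-0.03,0,0,0,4],[0,0,-0.03,0,0,0,4],[0,0,-0.02,0,0,0,4],[0,0,0,0,0,0,4],[0,0,0,0,0,0,4],[0,0,0,0,0,0,4],[0,0,0,0,0,0,4]]]'; python3 -c "
from h import *
s=sense();print(s['wrist_torque'])"
```

```text
time_s: 20.0
eef_pos: [571.0, -146.1, 105.8]
ee_rot: [0.0, 0.119, 0.993, 0.0]
force: [-1.9, -0.0, 8.2]
grip_width: 0.157
grip_force: 41.5
[ 0.15332664  0.27079307 -0.02120356]
```

```bash
python3 -m crank '[[[0,0,-0.03,0,0,0,4],[0,0,-0.03,0,0,0,4],[0,0,-0.02,0,0,0,4],[0,0,0,0,0,0,4],[0,0,0,0,0,0,4],[0,0,0,0,0,0,4],[0,0,0,0,0,0,4],[0,0,0,0,0,0,4]]]'; python3 -c "
from h import *
s=sense();print(s['wrist_torque'])"
```

```text
time_s: 20.8
eef_pos: [571.0, -146.1, 107.7]
ee_rot: [0.0, 0.119, 0.993, 0.0]
force: [-1.3, 0.4, 7.4]
grip_width: 0.154
grip_force: 41.4
[0.08764081 0.16660099 0.05036308]
```

```bash
python3 -m crank '[[[0,0,-0.04,0,0,0,4],[0,0,-0.04,0,0,0,4],[0,0,-0.04,0,0,0,4],[0,0,-0.04,0,0,0,4],[0,0,0,0,0,0,4],[0,0,0,0,0,0,4],[0,0,0,0,0,0,4],[0,0,0,0,0,0,4]]]'
```

```text
time_s: 21.6
eef_pos: [571.0, -146.1, 111.5]
ee_rot: [0.0, 0.119, 0.993, 0.0]
force: [-0.5, 0.1, 5.8]
grip_width: 0.15
grip_force: 41.1
```

```bash
python3 -m crank '[[[0,0,-0.03,0,0,0,4],[0,0,-0.03,0,0,0,4],[0,0,-0.02,0,0,0,4],[0,0,0,0,0,0,4],[0,0,0,0,0,0,4],[0,0,0,0,0,0,4],[0,0,0,0,0,0,4],[0,0,0,0,0,0,4]]]'; python3 -c "
from h import *
s=sense();print(s['wrist_torque'])"
```

```text
time_s: 22.4
eef_pos: [570.9, -146.2, 113.2]
ee_rot: [-0.0, 0.119, 0.993, 0.0]
force: [0.1, 3.4, 5.0]
grip_width: 0.155
grip_force: 41.0
[ 0.70523998 -0.00214713 -0.0501066 ]
```

```bash
python3 -m crank '[[[0,0,-0.02,0,0,0,4],[0,0,-0.02,0,0,0,4],[0,0,0,0,0,0,4],[0,0,0,0,0,0,4],[0,0,0,0,0,0,4],[0,0,0,0,0,0,4],[0,0,0,0,0,0,4],[0,0,0,0,0,0,4]]]'; python3 -c "
from h import *
s=sense();print(s['wrist_torque'])"
```

```text
time_s: 23.2
eef_pos: [570.9, -146.3, 114.3]
ee_rot: [-0.0, 0.119, 0.993, 0.0]
force: [0.4, 4.7, 4.1]
grip_width: 0.161
grip_force: 40.9
[ 1.09599079  0.02857268 -0.03526222]
```

```bash
python3 -m crank '[[[0,0,-0.02,0,0,0,4],[0,0,-0.01,0,0,0,4],[0,0,0,0,0,0,4],[0,0,0,0,0,0,4],[0,0,0,0,0,0,4],[0,0,0,0,0,0,4],[0,0,0,0,0,0,4],[0,0,0,0,0,0,4]]]'; python3 -c "
from h import *
s=sense();print(s['wrist_torque'])"
```

```text
time_s: 24.0
eef_pos: [570.8, -146.4, 114.6]
ee_rot: [-0.0, 0.119, 0.993, 0.0]
force: [2.9, 5.4, -3.6]
grip_width: 0.154
grip_force: 39.8
[ 1.00437783 -0.35372563 -0.04082343]
```

It reached the top stop (the force reversed), so the wheel is fully up. I release, retreat upwards and look.

```bash
python3 -m crank '[[[0,0,0,0,0,0,14],[0,0,0,0,0,0,17],[0,0,0,0,0,0,20],[0,0,0,0,0,0,30],[0,0,0,0,0,0,40],[0,0,0,0,0,0,40],[0,0,0,0,0,0,40],[0,0,0,0,0,0,40]]]'
python3 -m crank '[[[0,0,-0.5,0,0,0,40],[0,0,-0.6,0,0,0,40],[0,0,-0.8,0,0,0,40],[0,0,-1,0,0,0,40],[-0.6,0,-0.8,0,0,0,40],[-1,0,0,0,0,0,40],[0,0,0,0,0,0,40],[0,0,0,0,0,0,40]]]'
python3 - <<'E'
from h import *
s,im=snap('wrist','w7');T=pose(s);a=np.array([570.7,-145.9]);y=.358
for k,z in(('green',118),('blue',118),('red',104)):
    for n,uv in blobs(im,k,(230,60,430,260)):
        d=onz('wrist',uv,z,s)[:2]-a; print(k,n,uv,'r',np.hypot(*d).round(1),'ang',(np.arctan2(d[1],d[0])-y).round(3))
c=proj('wrist',[590,-145,118],s).astype(int)
cv2.imwrite('pics/c7.png',cv2.resize(im[c[1]-70:c[1]+70,c[0]-90:c[0]+90],(720,560),interpolation=2))
E
```

```text
time_s: 24.8
eef_pos: [571.0, -146.5, 115.1]
ee_rot: [0.0, 0.119, 0.993, -0.0]
force: [0.5, -0.5, -0.1]
grip_width: 0.469
grip_force: 0.0
time_s: 25.6
eef_pos: [609.6, -155.8, 207.6]
ee_rot: [-0.0, 0.119, 0.993, 0.0]
force: [0.2, -0.3, 0.3]
grip_width: 0.468
grip_force: 0.0
green 82 [323.5, 206.76] r 51.9 ang -0.593
blue 76 [373.17, 174.92] r 52.1 ang 0.589
red 26 [323.5, 197.23] r 45.7 ang -0.593
```

View pics/c7.png

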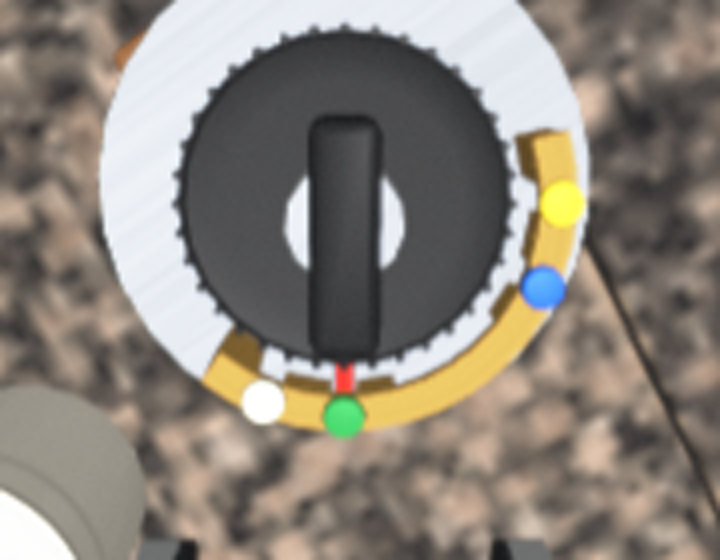

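The red pointer (323.5,197) sits directly under the green stud (323.5,207), both at -0.593 rad. The wheel is up and the gripper is clear.

```bash
python3 -c "
from rig import *
print(finish_job())"
```

```text
the job is handed in; nothing more can be done
None
```

I handed the job in with the grind selector seated in the green notch: pointer and green stud both measured at -0.593 rad, the wheel eased up to its top stop, the gripper clear, and the jar, mug and lemon not touched.

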